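# Unfold the crank and raise the jar platform level

### The arm

A 6-joint arm with a two-finger parallel gripper is mounted at the origin on the work surface. World frame = base frame: x ahead of the robot, y to its left, z up, the work surface at z = 0. Lengths are in m, angles in rad, forces in N, time in s.
With the tool pointing down it reaches from about 0.35 to 0.85 m from the base axis. Payload 8.1 kg.
Tool frame: the origin (TCP) lies on the centre line of the jaws, within the pads' length; the fingertips stand 19 mm ahead of it and the grasp point (between the pads) is the TCP; z points along the fingers, y is the direction in which the jaws open and shut (so a half turn about z gives the same grasp; the last joint's range is limited). The gripper opens to 85 mm and grips with 20 to 120 N. Pads are 22 mm wide; open, the fingers measure 114 mm over their backs; the gripper's body (76 mm by 85 mm) begins 54 mm behind the grasp point. The pads swing forward as they close: fully open they stand 13 mm farther back than shut.
Start: joints at [-1.344, 0.13, 1.488, -0, 1.523, -0.085], TCP at [0.184, -0.571, 0.25] pointing down, gripper open.
Joint ranges: [-2.96, 2.96], [-0.89, 2.26], [0.02, 2.5], [-1.34, 4.48], [0, 2.73], [-2.66, 2.66]. Speed limits (rad/s): [2.39, 2.39, 2.79, 3.14, 3.14, 3.14].

### API

Orientations are given as a unit quaternion [x, y, z, w].
In Python, from cell import env, snapshot gives the robot as it stands.
- The arm moves only by the shell command python3 -m pendant 'ROWS' [FORCE]. ROWS is JSON, a list of rows, each an object with "slide": the shift along the world's x, y, z in units of 30 mm (1.0 is 30 mm), a list of three; "delta_rot": the turn, a rotation vector about the world's x, y, z in units of 5 degrees (1.0 is 5 degrees), a list of three; "jaw": the closure, from 0 (fully open) to 1 (shut). In form: [{"slide": [dx, dy, dz], "delta_rot": [ax, ay, az], "jaw": jaw}, ...]. A call has 1 to 12 rows; each row shifts and turns the pose as measured when the row begins; what a row does not reach is not made up. A row lasts 1/8 s, in which the tool goes at most 62.5 mm and 10.7 degrees, less where a joint would pass 70% of its speed; a pose out of reach is approached as far as the arm can. A call is refused whole if a number of a shift passes 1 or a number of a turn 1, either way. A call with a gripper value outside its range is refused whole. The fingers move at their own pace and stop on an object; FORCE is the grip in N (left out, the last holds). Time passes only in rows, so rows that do not move let the fingers close. It gives the time, the measured TCP pose, the force and the opening at its end, in the units of the state.
- env.state(): the state, without advancing time (a new reading comes with each control period).
- snapshot(name): name is "scene" or "top"; returns a dict with "pixels" (480x640x3 uint8, red, green, blue), "fx", "fy", "cx", "cy" (pixels), "rvec" (rotation vector, rad) and "tvec" (3), from world to camera coordinates, as OpenCV has them. Camera axes: x right, y down, z forward; pixel columns grow to the right and rows downward; lengths in m; the calibration is good to about 2 mm. A picture is of the moment at which its call begins. There is no depth.
- env.finish_job(): hands the job in, once; it reports no verdict.
The state is a dict: "clock": time; "joint_positions": joint angles; "joint_velocities": joint speeds; "effort": joint torques, N m; "tool_pos": TCP position; "eef_rot": TCP orientation; "ft_force": force on the tool from outside, world axes, zero at the start; "ft_torque": the same for the moment, N m; "gripper_width": finger opening in m.
Only numpy, scipy, OpenCV 4.12 (cv2) and the standard library are available. Lean on these libraries where they do the work, as an engineer would, in place of code of your own. Each camera call takes 0.05 s, during which the arm holds its last target.

### The job

The hand-cranked lift's crank handle is parked folded upright on its column. First push the handle over until it is fully unfolded (arm lying level, round grip standing upright), and only then crank it clockwise, seen from above, to raise the platform with the jar until the platform's top is level with the empty receiving shelf beside it. Leave the handle unfolded, the jar standing on the platform, and the beaker, bottle and tray where they are.

Things in the scene. Friction and masses are not known exactly. Their poses are not given: they have to be found in the camera images.
- axis_top (a point): Where the crank's vertical turning axis meets the level hinge pin of its folding arm, 150 mm above the bench and 28 mm above the top of the round cream column (68 mm across, 84 at the foot). A steel fork 30 mm wide holds the pin and reaches 11 mm above this point. The point never moves.
- lift: The lift, fixed to the bench: beige base plate 170 (x) x 540 (y) x 15 mm; origin on the bench under the crank axis, z up. Along its +y: crank column at 0, platform centre at 225 mm, shelf centre at 350 mm, shelf rod (top 220 mm above the bench) at 418 mm. A low gear cover joins column and platform.
- elbow (a point): Corner of the L-shaped crank: a steel bar, 18 mm wide, 12 thick, runs 85 mm from axis_top to this point (its disc end reaches 97 mm); the grip stands here square to it. Axes: x along the arm outward, y along the hinge pin (always level), z along the grip to its free end. The arm unfolds towards (y cross world up). Folded it stands upright; unfolded it lies level at axis_top height.
- grip_end (a point): Free rounded end of the crank's grey round grip, 22 mm thick, spinning freely on its own axis, ending 60 mm from the arm's centre line (axes as elbow). Folded, the grip lies about level above the fork, free end pointing away from where the arm unfolds to; unfolded, it stands upright 85 mm from the crank axis, end 210 mm above the bench, clear all round.
- crank_arm (a joint): Fold angle of the arm, rad: 0 = fully folded (0.18 past upright), 1.75 = stop = fully unfolded, arm level. Stays where left (friction 0.14 N m, weight 0.13 kg): 3 to 8 N at the grip's end moves it. A fingertip pushed outward through the crank axis, first on the grip's free end, then on its inner side, swings it over; a press down on the grip's end or the elbow brings it home.
- spindle (a joint): Turn of the crank about the vertical axis, rad: 0 at the start (a stop: it cannot go the other way), grows clockwise seen from above. Friction 0.35 N m (about 4 N at the grip), stays where it is left. Each full turn (6.283 rad) lifts the platform 40 mm.
- platform_top (a point): Centre of the top face of the square aluminium platform, 120 x 120 x 10 mm, that carries the jar, 225 mm from the crank axis; 70 mm above the bench at the start, it goes straight up as the crank is turned, 75 mm of travel.
- shelf_top (a point): Centre of the top face of the empty fixed receiving shelf, an aluminium plate 120 x 100 x 10 mm clamped to an upright steel rod, 15 mm beyond the platform's edge on the side away from the crank; its top is 30 to 54 mm higher than the platform's at the start. z is up.
- jar: Closed glass jar with plantlets and a metal lid, 70 mm across, 82 mm tall, loose on the platform; origin at the centre of its underside, z up.
- beaker: Bystander: clear plastic beaker, 72 mm across, 85 mm tall, on the bench; origin at its underside.
- reagent: Bystander: amber bottle, 60 mm across, 130 mm tall, on the bench; origin at its underside.
- tray: Bystander: low white plastic tray 90 x 160 x 22 mm on the bench; origin at its underside.
Not all that is in view belongs to the job. Several things have the shape of the jar; the one meant has the colours described above.

How it is judged:
By the outcome, as a careful person would: the job done as asked, in the order asked, and still so for the second after the job is handed in, with the robot touching nothing.
It also fails if it takes over 64 s, if anything falls off the work surface, if the arm or the gripper's body presses on something with over 40 N, if the wrist force passes 120 N, or if a joint passes its speed limit or range.

## Working session

There is one attempt and no reset: what is moved stays moved. The work goes in short steps, Python scripts to look and compute and a shell command to move; the robot and the scene stay as the last step left them, time stands still between calls to the robot, and variables do not carry over. Pictures are saved under pics/ and viewed, and the job is handed in when it is done.

```bash
ls; mkdir -p pics
python3 - <<'E'
from cell import env, snapshot
import cv2,pickle
for n in("scene","top"):
    s=snapshot(n); cv2.imwrite(f"pics/{n}0.png",s["pixels"][:,:,::-1]); pickle.dump(s,open(f"{n}0.pkl","wb"))
    print(n,s["fx"],s["fy"],s["cx"],s["cy"],s["rvec"],s["tvec"])
print(env.state())
E
```

```text
pics
scene 441.97342978792057 441.97342978792057 313.4085046404516 244.07338396999614 [ 1.92305698  1.64083697 -0.6150285 ] [-0.07440774 -0.34449957  1.52283056]
top 602.2610816591152 602.2610816591152 333.68963309511486 236.15414511218097 [ 2.13974688 -2.10935661  0.22836313] [-0.02288902  0.62510002  1.21750202]
{'clock': 0.1, 'joint_positions': array([-1.34441836e+00,  1.31087418e-01,  1.48922525e+00, -2.76323415e-05,
        1.52299481e+00, -8.53950773e-02]), 'joint_velocities': array([-8.82725193e-06,  2.95827680e-04, -3.82655712e-03,  1.72613048e-04,
       -4.53117137e-04,  7.38911580e-04]), 'effort': array([ 3.39797143e-04, -5.70953715e+01, -5.01943016e+01, -2.82698020e-04,
        8.17243854e-03,  1.12189247e-05]), 'tool_pos': array([ 0.18395375, -0.57059569,  0.24931811]), 'eef_rot': array([ 9.87873814e-01,  1.55256538e-01, -7.41555749e-05, -8.54308699e-04]), 'ft_force': array([-0.01674676, -0.37441431,  0.17637835]), 'ft_torque': array([-0.02967352, -0.05490058,  0.05019807]), 'gripper_width': 0.08531379039258875}
```

View pics/scene0.png

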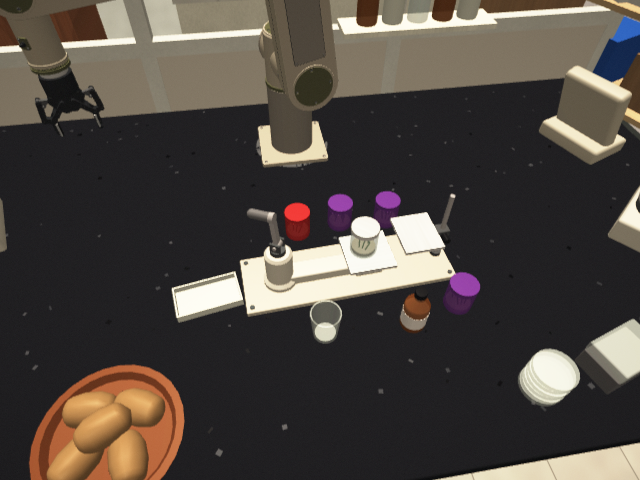

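View pics/top0.png

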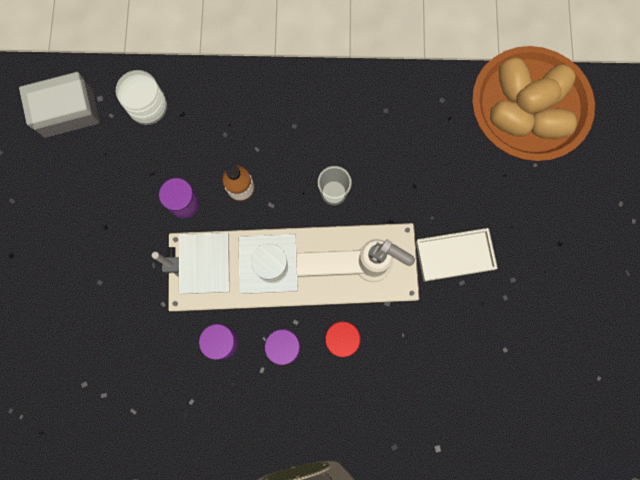

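The scene view shows the lift mid-bench with its column at about (278,265) and the jar at (365,235). In the top view the column is at about (375,257), with the folded grip pointing lower right to about (408,262). Next I'll calibrate positions.

```bash
cat > h.py <<'E'
import cv2,pickle,numpy as np
def cam(s):
    R=cv2.Rodrigues(np.array(s["rvec"],float))[0]; t=np.array(s["tvec"],float)
    K=np.array([[s["fx"],0,s["cx"]],[0,s["fy"],s["cy"]],[0,0,1.]]); return K,R,t
def proj(s,P):
    K,R,t=cam(s); q=(R@np.atleast_2d(P).T).T+t; q=q@K.T; return q[:,:2]/q[:,2:]
def ray(s,uv):
    K,R,t=cam(s); d=R.T@np.linalg.inv(K)@np.array([uv[0],uv[1],1.]); return -R.T@t,d
def onz(s,uv,z):
    o,d=ray(s,uv); return o+d*(z-o[2])/d[2]
def tri(s1,a,s2,b):
    o1,d1=ray(s1,a);o2,d2=ray(s2,b); d1/=np.linalg.norm(d1); d2/=np.linalg.norm(d2)
    A=np.stack([d1,-d2],1); x=np.linalg.lstsq(A,o2-o1,rcond=None)[0]; p=o1+d1*x[0];q=o2+d2*x[1]
    return (p+q)/2,np.linalg.norm(p-q)
def load(n): return pickle.load(open(n+".pkl","rb"))
E
python3 - <<'E'
from h import *
t=load("top0");s=load("scene0")
for uv in[(169,234),(413,224),(418,300),(170,311)]: print(onz(t,uv,.015).round(4))
for n,d in(("top",t),("scene",s)):
    im=d["pixels"][:,:,::-1].copy()
    if n=="top": c=im[190:320,140:440]; c=cv2.resize(c,None,fx=2.6,fy=2.6,interpolation=cv2.INTER_CUBIC)
    else: c=im[180:320,230:470]; c=cv2.resize(c,None,fx=3.3,fy=3.3,interpolation=cv2.INTER_CUBIC)
    cv2.imwrite(f"pics/{n}0c.png",c)
E
```

```text
[0.6338 0.347  0.015 ]
[ 0.6652 -0.1903  0.015 ]
[ 0.4969 -0.1989  0.015 ]
[0.4658 0.3338 0.015 ]
```

View pics/top0c.png

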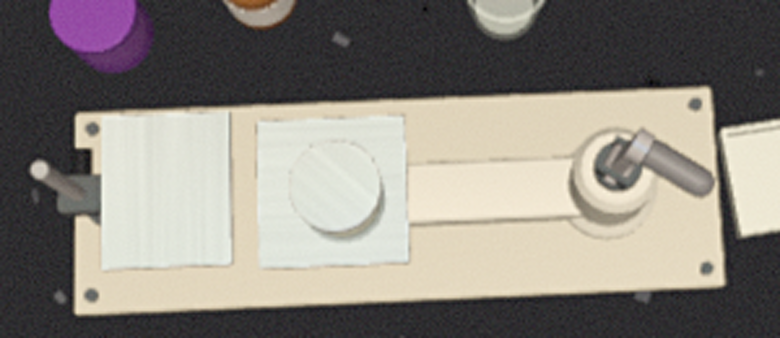

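View pics/scene0c.png

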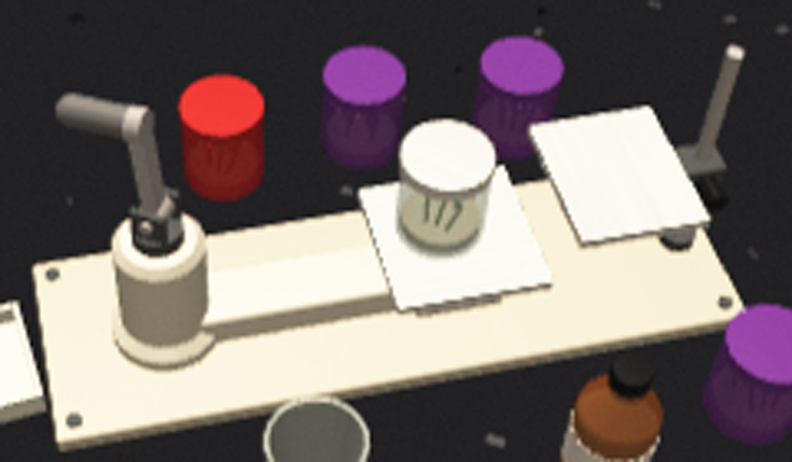

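Run:
```python
from h import *
t=load("top0");s=load("scene0")
T=lambda a:(a[0]/2.6+140-.5+.5/2.6,a[1]/2.6+190-.5+.5/2.6)
S=lambda a:(a[0]/3.3+230-.35,a[1]/3.3+180-.35)
P={}
for n,a,b in[("fork",(617,163),(157,220)),("gripend",(705,184),(66,106)),("elbow",(643,146),(137,120)),("rodtop",(40,169),(735,52)),("jarlid",(336,187),(447,155))]:
    P[n]=tri(t,T(a),s,S(b)); print(n,P[n][0].round(4),round(P[n][1],4))
print("coltop", onz(t,T((614,168)),.122), onz(s,S((160,243)),.122))
# lift frame
c=[onz(t,uv,.015)[:2] for uv in[(169,234),(413,224),(418,300),(170,311)]]
v=(c[0]-c[1])+(c[3]-c[2]); v/=np.linalg.norm(v); print("ydir",v, np.degrees(np.arctan2(-v[0],v[1])))
ctr=np.mean(c,0);print("ctr",ctr)
# axis from rod top: minus 418 along v
print("axis from rod",P["rodtop"][0][:2]-.418*v, "from jar?",P["jarlid"][0][:2]-.225*v)
pl=[(257,122),(404,115),(410,264),(258,268)]; sh=[(101,115),(229,111),(231,264),(102,270)]
for z in(.07,): print("plat",np.mean([onz(t,T(p),z) for p in pl],0))
psc=[(361,192),(502,168),(550,285),(397,306)]; ssc=[(530,124),(648,107),(708,217),(583,243)]
for a in range(4):
    pass
print("plat tri",tri(t,T(np.mean(pl,0)),s,S(np.mean(psc,0))))
# corners individually: top pl order: (+x,+y),(+x,-y),(-x,-y),(-x,+y); scene far side is -x
m=[(2),(3),(0),(1)]
for name,A,B in(("plat",pl,psc),("shelf",sh,ssc)):
    # scene order: TL=(-x,-y), TR=(-x,+y), BR=(+x,+y), BL=(+x,-y)
    for i,j in((0,2),(1,3),(2,0),(3,1)):
        p,e=tri(t,T(A[i]),s,S(B[j])); print(name,p.round(4),round(e,4))
```

```text
fork [ 0.578  -0.1006  0.1408] 0.003
gripend [ 0.5481 -0.1535  0.233 ] 0.0016
elbow [ 0.5736 -0.1088  0.2381] 0.0
rodtop [0.5538 0.316  0.2189] 0.0008
jarlid [0.5551 0.1132 0.1482] 0.0007
coltop [ 0.57744918 -0.09841671  0.122     ] [ 0.58331046 -0.10168196  0.122     ]
ydir [-0.05822911  0.99830325] 3.3381704765085582
ctr [0.56541522 0.07288898]
axis from rod [ 0.57809286 -0.1013389 ] from jar? [ 0.56823568 -0.11137946]
plat [0.56361101 0.12367876 0.07      ]
plat tri (array([0.56394541, 0.12359496, 0.0629718 ]), np.float64(0.0016095392937247504))
plat [0.6205 0.1858 0.0629] 0.0035
plat [0.627  0.0665 0.07  ] 0.0026
plat [0.5071 0.0612 0.0639] 0.0021
plat [0.5014 0.1797 0.0658] 0.0029
shelf [0.6142 0.3002 0.1127] 0.0037
shelf [0.6203 0.2027 0.1084] 0.0011
shelf [0.4998 0.1955 0.1116] 0.0
shelf [0.4939 0.2941 0.1091] 0.001
```

Axis is at about (0.577, -0.101), and the unfold direction is about 61° from +x. I'm moving to the approach point behind the grip's free end at (0.514, -0.215), with the jaws closed and turned square to the push direction.

```bash
python3 -m pendant '[{"slide":[0.9,1,0],"delta_rot":[0,0,1],"jaw":1},{"slide":[0.9,1,0],"delta_rot":[0,0,1],"jaw":1},{"slide":[0.9,1,0],"delta_rot":[0,0,1],"jaw":1},{"slide":[0.9,1,0],"delta_rot":[0,0,1],"jaw":1},{"slide":[0.9,1,0],"delta_rot":[0,0,1],"jaw":1},{"slide":[0.9,1,0],"delta_rot":[0,0,1],"jaw":1},{"slide":[0.9,1,0],"delta_rot":[0,0,1],"jaw":1},{"slide":[0.9,1,0],"delta_rot":[0,0,1],"jaw":1}]' 30
python3 - <<'E'
from cell import env
from scipy.spatial.transform import Rotation as R
import numpy as np
s=env.state();print(s["tool_pos"],s["ft_force"],s["clock"]);y=R.from_quat(s["eef_rot"]).as_matrix();print("jaw",np.degrees(np.arctan2(y[1,1],y[0,1])),y[:,2])
E
```

```text
clock: 1.1
tool_pos: [0.4022, -0.3227, 0.2448]
eef_rot: [0.871, 0.491, -0.002, -0.004]
ft_force: [0.4, 0.0, -0.4]
gripper_width: 0.0001
[ 0.40220786 -0.32267038  0.24475503] [ 0.43327028  0.04572608 -0.3752764 ] 1.1
jaw -31.185551808985913 [-0.0065797   0.00534853 -0.99996405]
```

```bash
python3 -m pendant '[{"slide":[0.9,0.9,-0.15],"delta_rot":[-0.1,-0.1,0.4],"jaw":1},{"slide":[0.9,0.9,-0.15],"delta_rot":[0,0,0],"jaw":1},{"slide":[0.9,0.9,-0.15],"delta_rot":[0,0,0],"jaw":1},{"slide":[0.9,0.9,-0.15],"delta_rot":[0,0,0],"jaw":1},{"slide":[0,0,0],"delta_rot":[0,0,0],"jaw":1}]'
cat > st.py <<'E'
from cell import env, snapshot
from h import *
import sys
from scipy.spatial.transform import Rotation as R
s=env.state();print(s["clock"],s["tool_pos"].round(4),s["ft_force"].round(1));y=R.from_quat(s["eef_rot"]).as_matrix();print("jaw",np.degrees(np.arctan2(y[1,1],y[0,1])).round(1),y[:,2].round(3))
A=np.array([.577,-.1008]);r=s["tool_pos"][:2]-A;d=np.array([np.cos(np.radians(61)),np.sin(np.radians(61))])
print("along d",(r@d).round(4),"side",(r@[-d[1],d[0]]).round(4),"radius",np.linalg.norm(r).round(4),"ang",np.degrees(np.arctan2(r[1],r[0])).round(1))
if len(sys.argv)>1:
    k=sys.argv[1]
    t=snapshot("top");c=snapshot("scene")
    pickle.dump(t,open(f"top{k}.pkl","wb"));pickle.dump(c,open(f"scene{k}.pkl","wb"))
    a=cv2.resize(t["pixels"][170:320,140:440],(800,400),interpolation=cv2.INTER_CUBIC)[:,:,::-1]
    b=cv2.resize(c["pixels"][130:320,230:470],(505,400),interpolation=cv2.INTER_CUBIC)[:,:,::-1]
    cv2.imwrite(f"pics/t{k}.png",a);cv2.imwrite(f"pics/s{k}.png",cv2.resize(c["pixels"][130:320,230:470],(720,570),interpolation=cv2.INTER_CUBIC)[:,:,::-1])
E
python3 st.py 1
```

```text
clock: 1.72
tool_pos: [0.5136, -0.2077, 0.224]
eef_rot: [0.861, 0.509, -0.001, 0.001]
ft_force: [-0.2, -0.0, 0.4]
gripper_width: -0.0001
1.725 [ 0.5136 -0.2077  0.224 ] [-0.2 -0.   0.4]
jaw -28.8 [-0.    -0.002 -1.   ]
along d -0.1242 side 0.0036 radius 0.1243 ang -120.7
```

View pics/s1.png

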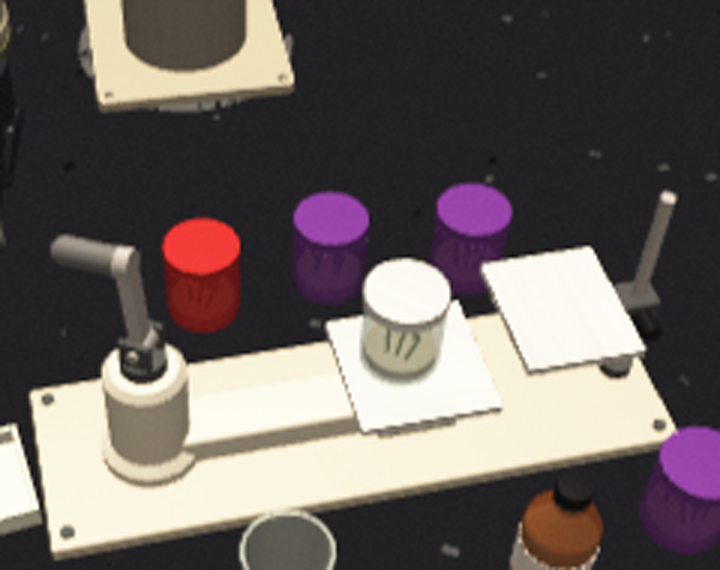

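View pics/t1.png

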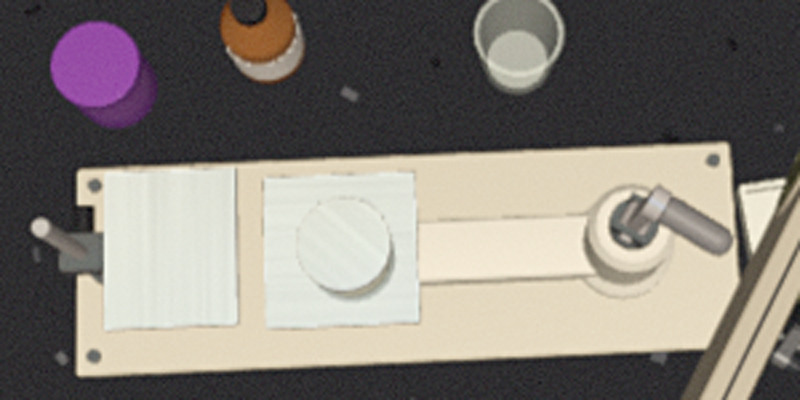

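Run:
```python
from h import *
for n in("top1","scene1"):
    s=load(n);print(proj(s,[[.5136,-.2077,.205],[.577,-.1008,.15],[.5136,-.2077,.3]]))
    cv2.imwrite(f"pics/{n}f.png",s["pixels"][:,:,::-1])
```

```text
[[438.39172708 281.60451064]
 [378.2827028  252.17635218]
 [448.86369885 274.78211017]]
[[226.7058323  212.63083446]
 [277.49520074 243.43575115]
 [220.09553634 180.95902891]]
```

View pics/scene1f.png

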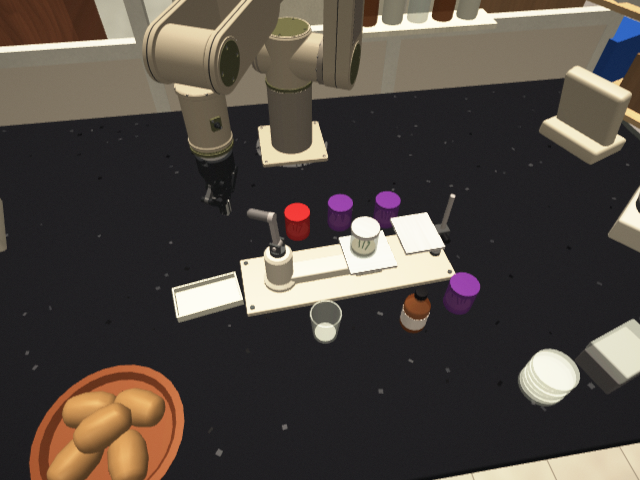

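View pics/top1f.png

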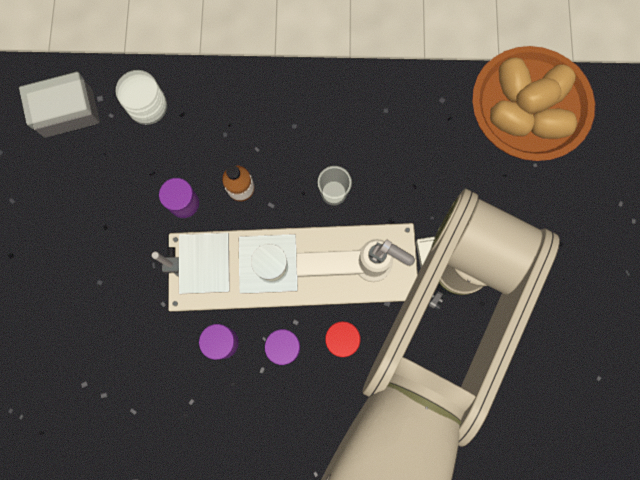

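The finger is where it should be, with its tip at scene pixel (226,212), level with the grip's free end at (250,212). Starting the push.

```bash
python3 -m pendant '[{"slide":[0.42,0.52,-0.05],"delta_rot":[0,0,0],"jaw":1},{"slide":[0.32,0.58,0],"delta_rot":[0,0,0],"jaw":1},{"slide":[0.32,0.58,0],"delta_rot":[0,0,0],"jaw":1}]'; python3 st.py;  python3 -m pendant '[{"slide":[0.25,0.45,0],"delta_rot":[0,0,0],"jaw":1},{"slide":[0.25,0.45,0],"delta_rot":[0,0,0],"jaw":1}]'; python3 st.py 2
```

```text
clock: 2.2
tool_pos: [0.5445, -0.1597, 0.2235]
eef_rot: [0.863, 0.506, -0.001, 0.002]
ft_force: [-2.5, -3.5, 3.9]
gripper_width: -0.0002
2.2 [ 0.5445 -0.1597  0.2235] [-2.5 -3.5  3.9]
jaw -29.2 [-0.    -0.004 -1.   ]
along d -0.0672 side -0.0001 radius 0.0672 ang -118.9
clock: 2.45
tool_pos: [0.561, -0.1307, 0.2244]
eef_rot: [0.863, 0.506, -0.001, 0.003]
ft_force: [-0.2, -1.4, 0.2]
gripper_width: -0.0
2.45 [ 0.561  -0.1307  0.2244] [-0.2 -1.4  0.2]
jaw -29.2 [ 0.001 -0.005 -1.   ]
along d -0.0339 side -0.0005 radius 0.0339 ang -118.2
```

View pics/s2.png

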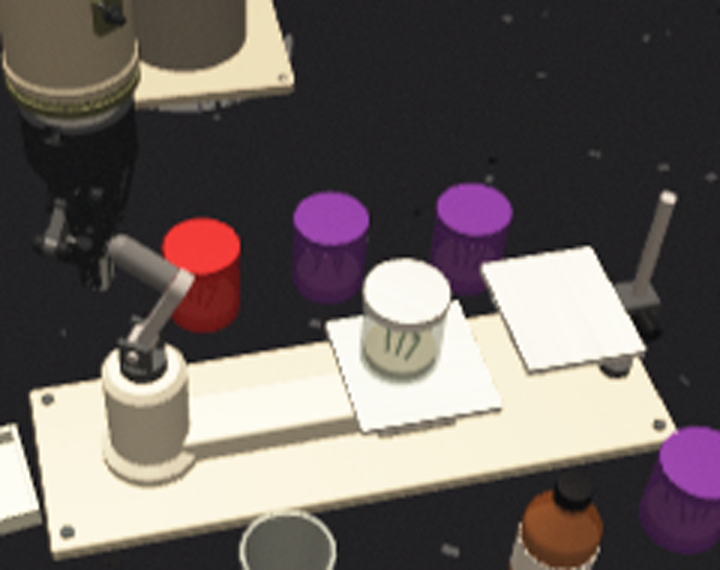

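The arm has swung to about 45°; the elbow is at (185,285) in the crop and the finger is behind the free end. Continuing outward and lowering slightly.

```bash
python3 -m pendant '[{"slide":[0.25,0.45,0],"delta_rot":[0,0,0],"jaw":1},{"slide":[0.25,0.45,0],"delta_rot":[0,0,0],"jaw":1},{"slide":[0.25,0.45,-0.2],"delta_rot":[0,0,0],"jaw":1}]'; python3 st.py;  python3 -m pendant '[{"slide":[0.25,0.45,-0.3],"delta_rot":[0,0,0],"jaw":1},{"slide":[0.16,0.28,-0.2],"delta_rot":[0,0,0],"jaw":1}]'; python3 st.py 3
```

```text
clock: 2.92
tool_pos: [0.5847, -0.0877, 0.218]
eef_rot: [0.863, 0.506, -0.001, 0.002]
ft_force: [-0.1, -1.6, 0.2]
gripper_width: 0.0
2.925 [ 0.5847 -0.0877  0.218 ] [-0.1 -1.6  0.2]
jaw -29.2 [ 0.001 -0.004 -1.   ]
along d 0.0153 side -0.0004 radius 0.0153 ang 59.5
clock: 3.18
tool_pos: [0.5978, -0.0634, 0.2012]
eef_rot: [0.862, 0.506, -0.001, 0.002]
ft_force: [-0.6, -1.2, -0.4]
gripper_width: -0.0002
3.175 [ 0.5978 -0.0634  0.2012] [-0.6 -1.2 -0.4]
jaw -29.2 [ 0.    -0.004 -1.   ]
along d 0.0428 side -0.0001 radius 0.0428 ang 60.9
```

View pics/s3.png

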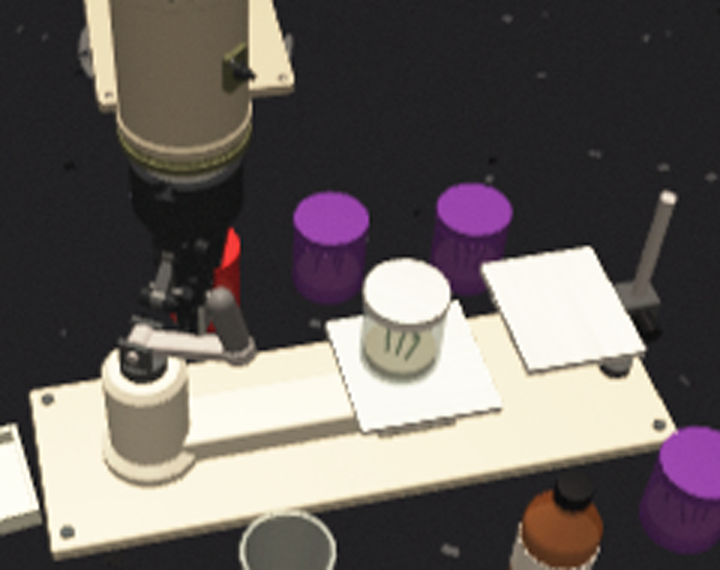

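Nearly level: elbow at about (237,350), grip leaning slightly inward. Small steps up to the stop, watching the force.

```bash
python3 -m pendant '[{"slide":[0.13,0.23,-0.1],"delta_rot":[0,0,0],"jaw":1},{"slide":[0.1,0.18,0],"delta_rot":[0,0,0],"jaw":1}]'; python3 st.py;  python3 -m pendant '[{"slide":[0.08,0.14,0],"delta_rot":[0,0,0],"jaw":1}]'; python3 st.py 4
```

```text
clock: 3.52
tool_pos: [0.6036, -0.0516, 0.1968]
eef_rot: [0.862, 0.506, -0.003, 0.001]
ft_force: [-4.1, -7.4, -5.7]
gripper_width: 0.0
3.525 [ 0.6036 -0.0516  0.1968] [-4.1 -7.4 -5.7]
jaw -29.2 [-0.003 -0.005 -1.   ]
along d 0.056 side 0.0006 radius 0.056 ang 61.6
clock: 3.65
tool_pos: [0.6043, -0.0489, 0.1949]
eef_rot: [0.863, 0.506, -0.005, 0.001]
ft_force: [-5.8, -12.9, -10.3]
gripper_width: -0.0001
3.65 [ 0.6043 -0.0489  0.1949] [ -5.8 -12.9 -10.3]
jaw -29.3 [-0.008 -0.007 -1.   ]
along d 0.0586 side 0.0013 radius 0.0586 ang 62.3
```

View pics/s4.png

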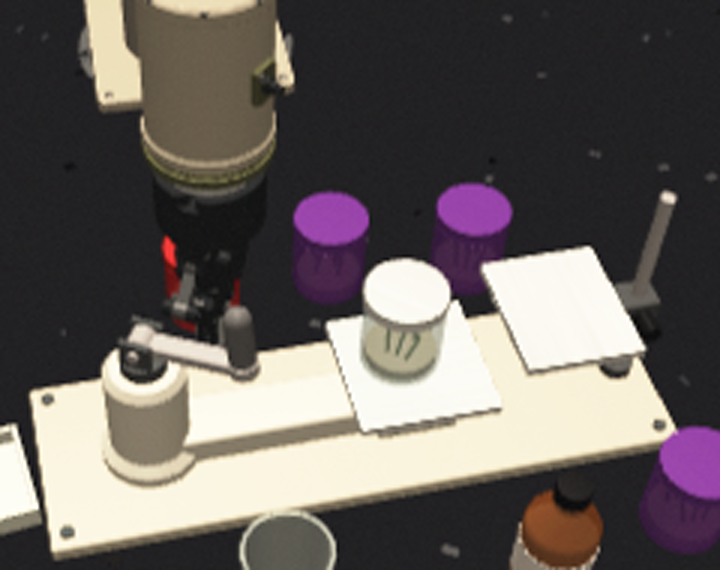

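Force is about 14 N and rising, so this is probably the stop. I'll back off, rise, and check the fold angle in clear views.

```bash
python3 -m pendant '[{"slide":[-0.3,-0.54,0],"delta_rot":[0,0,0],"jaw":1},{"slide":[-0.1,-0.2,0.8],"delta_rot":[0,0,0],"jaw":1},{"slide":[-0.8,-0.8,1],"delta_rot":[0,0,0],"jaw":1},{"slide":[-1,-1,0.5],"delta_rot":[0,0,0],"jaw":0.3},{"slide":[-1,-1,0],"delta_rot":[0,0,0],"jaw":0.3}]'; python3 st.py 5
python3 - <<'E'
from h import *
a=load("top5")["pixels"][200:320,330:450,::-1];b=load("scene5")["pixels"][190:310,230:350,::-1]
cv2.imwrite("pics/z5.png",np.hstack([cv2.resize(x,(400,400),interpolation=cv2.INTER_CUBIC) for x in(a,b)]))
E
```

```text
clock: 4.38
tool_pos: [0.5056, -0.1585, 0.2665]
eef_rot: [0.862, 0.507, -0.004, 0.002]
ft_force: [-0.2, -1.0, -0.6]
gripper_width: 0.0353
4.375 [ 0.5056 -0.1585  0.2665] [-0.2 -1.  -0.6]
jaw -29.1 [-0.006 -0.007 -1.   ]
along d -0.0851 side 0.0345 radius 0.0918 ang -141.1
```

View pics/z5.png

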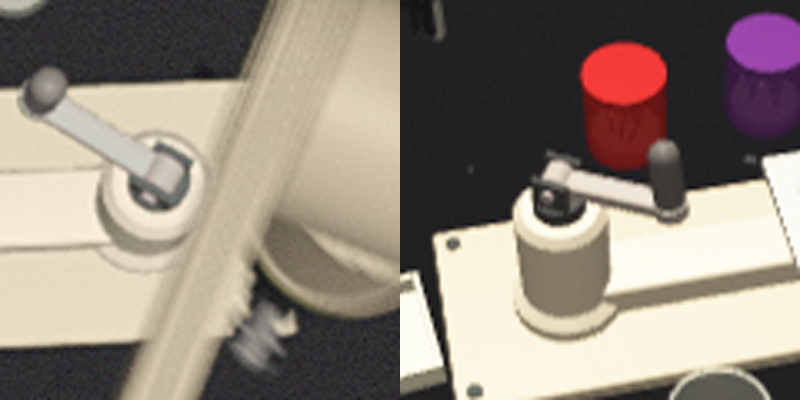

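Run:
```python
from h import *
t=load("top5");s=load("scene5")
T=lambda a:(a[0]*.3+330-.35,a[1]*.3+200-.35); S=lambda a:((a[0]-400)*.3+230-.35,a[1]*.3+190-.35)
print("tip",tri(t,T((48,88)),s,S((663,152))))   # dome, centre ~z .20
print("elbow base scene->z.15",onz(s,S((670,208)),.144))
A=np.array([.577,-.1008])
for th in(59,61,63):
  d=np.array([np.cos(np.radians(th)),np.sin(np.radians(th))]);P=np.r_[A+.085*d,.199];E=np.r_[A+.085*d,.15]
  p=proj(t,[P,E]);q=proj(s,[P,E])
  print(th,((p+.35-[330,200])/.3).round(1).tolist(),((q+.35-[230,190])/.3+[400,0]).round(1).tolist())
```

```text
tip (array([ 0.61560488, -0.03214736,  0.20836716]), np.float64(0.002288268352594364))
elbow base scene->z.15 [ 0.60990972 -0.02812497  0.144     ]
59 [[42.1, 82.8], [39.5, 100.6]] [[672.4, 166.6], [672.7, 214.4]]
61 [[39.5, 87.2], [37.0, 104.8]] [[674.0, 163.4], [674.2, 211.2]]
63 [[37.0, 91.6], [34.6, 109.1]] [[675.5, 160.3], [675.6, 208.1]]
```

The tip triangulates about 5 mm inside its predicted level position and 9 mm high, so the arm is about 0.1 rad short of the stop (the side push jammed). I'll press down on the grip's end with the closed fingertips.

```bash
python3 -m pendant '[{"slide":[0.74,0.86,0.1],"delta_rot":[0,0,0],"jaw":1},{"slide":[0.74,0.86,0],"delta_rot":[0,0,0],"jaw":1},{"slide":[0.74,0.86,0],"delta_rot":[0,0,0],"jaw":1},{"slide":[0.74,0.86,0],"delta_rot":[0,0,0],"jaw":1},{"slide":[0.74,0.86,0],"delta_rot":[0,0,0],"jaw":1},{"slide":[0,0,0],"delta_rot":[0,0,0],"jaw":1}]'; python3 st.py
```

```text
clock: 5.22
tool_pos: [0.6184, -0.0295, 0.2724]
eef_rot: [0.864, 0.503, -0.001, 0.003]
ft_force: [0.1, 0.7, -0.3]
gripper_width: -0.0
5.225 [ 0.6184 -0.0295  0.2724] [ 0.1  0.7 -0.3]
jaw -29.6 [ 0.    -0.007 -1.   ]
along d 0.0824 side -0.0017 radius 0.0824 ang 59.8
```

```bash
python3 -m pendant '[{"slide":[0,0,-0.7],"delta_rot":[0,0,0],"jaw":1},{"slide":[0,0,-0.5],"delta_rot":[0,0,0],"jaw":1},{"slide":[0,0,-0.2],"delta_rot":[0,0,0],"jaw":1}]'; python3 st.py; python3 -m pendant '[{"slide":[0,0,-0.2],"delta_rot":[0,0,0],"jaw":1}]';python3 -m pendant '[{"slide":[0,0,-0.2],"delta_rot":[0,0,0],"jaw":1}]'
```

```text
clock: 5.6
tool_pos: [0.6189, -0.0306, 0.2313]
eef_rot: [0.864, 0.503, 0.0, 0.004]
ft_force: [0.9, 1.4, 1.6]
gripper_width: -0.0006
5.6 [ 0.6189 -0.0306  0.2313] [0.9 1.4 1.6]
jaw -29.6 [ 0.004 -0.007 -1.   ]
along d 0.0817 side -0.0026 radius 0.0817 ang 59.2
clock: 5.72
tool_pos: [0.6196, -0.0306, 0.2268]
eef_rot: [0.864, 0.503, 0.002, 0.005]
ft_force: [-0.9, 5.8, 22.3]
gripper_width: 0.0002
clock: 5.85
tool_pos: [0.6218, -0.0309, 0.226]
eef_rot: [0.865, 0.503, 0.005, 0.007]
ft_force: [-4.6, 1.7, 30.2]
gripper_width: 0.0003
```

That's a firm stop: TCP 0.226 with 30 N. Lifting off and checking.

```bash
python3 -m pendant '[{"slide":[0,0,0.7],"delta_rot":[0,0,0],"jaw":1},{"slide":[-0.6,-0.8,0.8],"delta_rot":[0,0,0],"jaw":0.2},{"slide":[-0.8,-1,0],"delta_rot":[0,0,0],"jaw":0.2},{"slide":[-0.8,-1,0],"delta_rot":[0,0,0],"jaw":0.2},{"slide":[-0.8,-1,0],"delta_rot":[0,0,0],"jaw":0.2}]'; python3 st.py 6
python3 - <<'E'
from h import *
a=load("top6")["pixels"][200:320,330:450,::-1];b=load("scene6")["pixels"][190:310,230:350,::-1]
cv2.imwrite("pics/z6.png",np.hstack([cv2.resize(x,(400,400),interpolation=cv2.INTER_CUBIC) for x in(a,b)]))
E
```

```text
clock: 6.48
tool_pos: [0.5307, -0.1481, 0.2763]
eef_rot: [0.864, 0.504, 0.007, 0.01]
ft_force: [-0.7, -0.6, -0.5]
gripper_width: 0.0682
6.475 [ 0.5307 -0.1481  0.2763] [-0.7 -0.6 -0.5]
jaw -29.5 [ 0.021 -0.01  -1.   ]
along d -0.0638 side 0.0176 radius 0.0662 ang -134.4
```

View pics/z6.png

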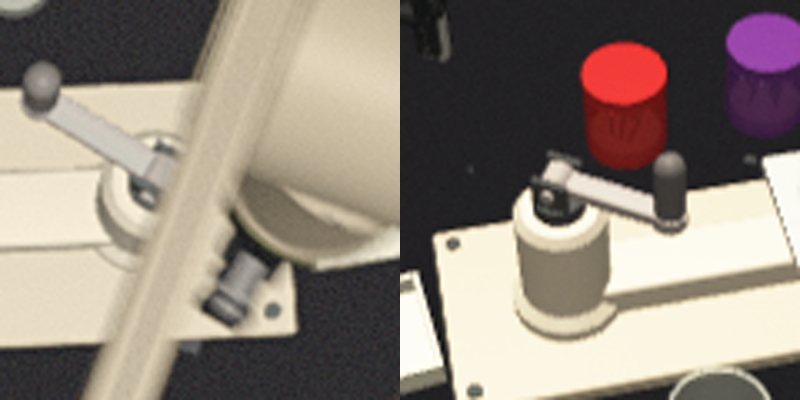

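Now the grip stands upright: base (670,218), tip (670,155) in the crop, and the top-view tip (42,82) matches the level prediction. Next I'll grasp it from above.

```bash
python3 -m pendant '[{"slide":[0.6,0.8,0],"delta_rot":[0.1,0.24,0],"jaw":0.2},{"slide":[0.6,0.8,0],"delta_rot":[0,0,0],"jaw":0.2},{"slide":[0.6,0.8,0],"delta_rot":[0,0,0],"jaw":0.2},{"slide":[0.6,0.8,0],"delta_rot":[0,0,0],"jaw":0.2},{"slide":[0.6,0.8,0],"delta_rot":[0,0,0],"jaw":0.2},{"slide":[0,0,0],"delta_rot":[0,0,0],"jaw":0.2}]'; python3 st.py
```

```text
clock: 7.32
tool_pos: [0.6225, -0.0268, 0.2778]
eef_rot: [0.866, 0.5, -0.0, 0.002]
ft_force: [-0.5, 0.7, -0.7]
gripper_width: 0.0685
7.325 [ 0.6225 -0.0268  0.2778] [-0.5  0.7 -0.7]
jaw -30.0 [ 0.001 -0.003 -1.   ]
along d 0.0868 side -0.0039 radius 0.0869 ang 58.4
```

```bash
python3 -m pendant '[{"slide":[-0.05,0,-0.9],"delta_rot":[0,0,0],"jaw":0.2},{"slide":[0,0,-0.9],"delta_rot":[0,0,0],"jaw":0.2},{"slide":[0,0,-0.9],"delta_rot":[0,0,0],"jaw":0.2},{"slide":[0,0,-0.2],"delta_rot":[0,0,0],"jaw":0.2},{"slide":[0,0,0],"delta_rot":[0,0,0],"jaw":0.6}]'; python3 st.py; python3 -m pendant '[{"slide":[0,0,0],"delta_rot":[0,0,0],"jaw":1},{"slide":[0,0,0],"delta_rot":[0,0,0],"jaw":1},{"slide":[0,0,0],"delta_rot":[0,0,0],"jaw":1}]' 25;python3 st.py 7
```

```text
clock: 7.95
tool_pos: [0.6206, -0.0289, 0.1908]
eef_rot: [0.866, 0.499, 0.001, 0.003]
ft_force: [0.2, -0.3, -0.1]
gripper_width: 0.0515
7.95 [ 0.6206 -0.0289  0.1908] [ 0.2 -0.3 -0.1]
jaw -30.1 [ 0.004 -0.005 -1.   ]
along d 0.0841 side -0.0033 radius 0.0841 ang 58.7
clock: 8.32
tool_pos: [0.6216, -0.0295, 0.1936]
eef_rot: [0.866, 0.499, 0.002, 0.004]
ft_force: [-0.1, 0.0, -2.8]
gripper_width: 0.0212
8.325 [ 0.6216 -0.0295  0.1936] [-0.1  0.  -2.8]
jaw -30.1 [ 0.007 -0.005 -1.   ]
along d 0.0839 side -0.0045 radius 0.0841 ang 58.0
```

View pics/s7.png

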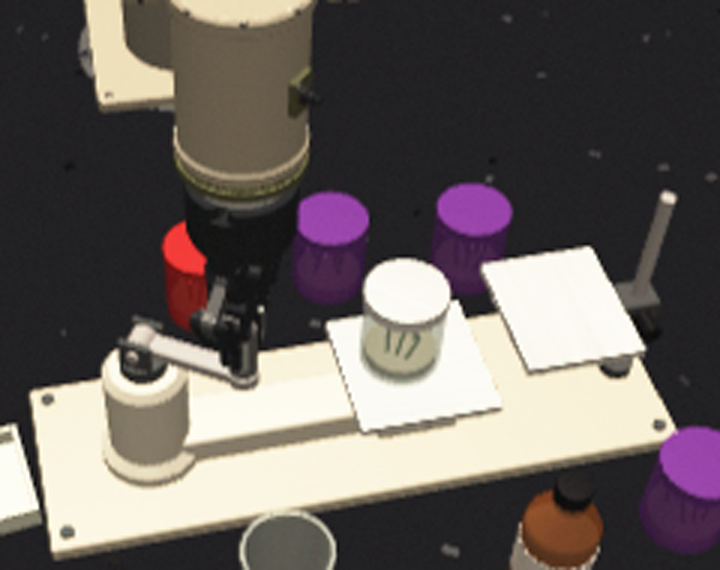

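Grasped: width 21 mm on the 22 mm grip. Now I'll work out the circle's steps.

```bash
cat > circ.py <<'E'
import sys,numpy as np
from cell import env
s=env.state();A=np.array([.577,-.1008]);p=s["tool_pos"][:2];r=p-A;th=np.degrees(np.arctan2(r[1],r[0]));print("ang",th.round(1),"rad",np.linalg.norm(r).round(4),"z",s["tool_pos"][2].round(4),s["ft_force"].round(1),s["gripper_width"].round(4))
st=float(sys.argv[1]);n=int(sys.argv[2])
f=lambda a:A+.0845*np.array([np.cos(np.radians(a)),np.sin(np.radians(a))])
q=p
for i in range(n):
    g=f(th-st*(i+1)); print(((g-q)/.03).round(2).tolist()); q=g
E
python3 circ.py 12 6
```

```text
Traceback (most recent call last):
  File "circ.py", line 3, in <module>
    s=env.state();A=np.array([.577,-.1008]);p=s["tool_pos"][:2];r=p-A;th=np.degrees(np.arctan2(r[1],r[0]));print("ang",th.round(1),"rad",np.linalg.norm(r).round(4),"z",s["tool_pos"][2].round(4),s["ft_force"].round(1),s["gripper_width"].round(4))
                                                                                                                                                                                                                         ^^^^^^^^^^^^^^^^^^^^^^^^
AttributeError: 'float' object has no attribute 'round'
```

```bash
sed -i 's/s\["gripper_width"\].round(4)/round(s["gripper_width"],4)/' circ.py; python3 circ.py 12 6
```

```text
ang 58.0 rad 0.0841 z 0.1934 [-1.3 -1.7 -1.3] 0.0209
[0.47, -0.35]
[0.38, -0.45]
[0.28, -0.52]
[0.16, -0.57]
[0.04, -0.59]
[-0.08, -0.58]
```

```bash
python3 -m pendant '[{"slide":[0.47,-0.35,-0.05],"delta_rot":[0,0,0],"jaw":1},{"slide":[0.38,-0.45,0],"delta_rot":[0,0,0],"jaw":1},{"slide":[0.28,-0.52,0],"delta_rot":[0,0,0],"jaw":1}]'; python3 st.py; python3 circ.py 12 8
```

```text
clock: 8.8
tool_pos: [0.6549, -0.0664, 0.1931]
eef_rot: [0.866, 0.501, 0.001, 0.002]
ft_force: [-2.9, 3.6, -0.7]
gripper_width: 0.0211
8.8 [ 0.6549 -0.0664  0.1931] [-2.9  3.6 -0.7]
jaw -29.9 [ 0.004 -0.002 -1.   ]
along d 0.0679 side -0.0514 radius 0.0852 ang 23.9
ang 23.9 rad 0.0852 z 0.1931 [-2.9  3.6 -0.7] 0.0211
[0.16, -0.57]
[0.06, -0.59]
[-0.06, -0.59]
[-0.18, -0.56]
[-0.3, -0.51]
[-0.4, -0.44]
[-0.48, -0.34]
[-0.54, -0.24]
```

Moving cleanly with small forces. Continuing.

```bash
python3 -m pendant '[{"slide":[0.16,-0.57,0],"delta_rot":[0,0,0],"jaw":1},{"slide":[0.06,-0.59,0],"delta_rot":[0,0,0],"jaw":1},{"slide":[-0.06,-0.59,0],"delta_rot":[0,0,0],"jaw":1},{"slide":[-0.18,-0.56,0],"delta_rot":[0,0,0],"jaw":1},{"slide":[-0.3,-0.51,0],"delta_rot":[0,0,0],"jaw":1},{"slide":[-0.4,-0.44,0],"delta_rot":[0,0,0],"jaw":1}]'; python3 st.py; python3 circ.py 12 8
```

```text
clock: 9.55
tool_pos: [0.6387, -0.1609, 0.1944]
eef_rot: [0.864, 0.503, 0.008, 0.001]
ft_force: [5.2, 1.8, -5.4]
gripper_width: 0.0211
9.55 [ 0.6387 -0.1609  0.1944] [ 5.2  1.8 -5.4]
jaw -29.6 [ 0.015  0.006 -1.   ]
along d -0.0226 side -0.0831 radius 0.0861 ang -44.2
ang -44.2 rad 0.0861 z 0.1944 [ 5.2  1.8 -5.4] 0.0211
[-0.49, -0.34]
[-0.52, -0.27]
[-0.57, -0.16]
[-0.59, -0.04]
[-0.58, 0.08]
[-0.55, 0.2]
[-0.5, 0.31]
[-0.42, 0.41]
```

```bash
python3 -m pendant '[{"slide":[-0.49,-0.34,-0.05],"delta_rot":[-0.07,0.17,0],"jaw":1},{"slide":[-0.52,-0.27,-0.02],"delta_rot":[0,0,0],"jaw":1},{"slide":[-0.57,-0.16,0],"delta_rot":[0,0,0],"jaw":1},{"slide":[-0.59,-0.04,0],"delta_rot":[0,0,0],"jaw":1},{"slide":[-0.58,0.08,0],"delta_rot":[0,0,0],"jaw":1},{"slide":[-0.55,0.2,0],"delta_rot":[0,0,0],"jaw":1}]'; python3 st.py 8; python3 circ.py 12 8
```

```text
clock: 10.3
tool_pos: [0.5438, -0.1794, 0.1949]
eef_rot: [0.864, 0.503, 0.006, 0.006]
ft_force: [6.1, -0.2, -5.3]
gripper_width: 0.0209
10.3 [ 0.5438 -0.1794  0.1949] [ 6.1 -0.2 -5.3]
jaw -29.6 [ 0.017 -0.005 -1.   ]
along d -0.0849 side -0.0091 radius 0.0854 ang -112.9
ang -113.8 rad 0.0852 z 0.1948 [-3.5 -0.2 -3. ] 0.0212
[-0.5, 0.31]
[-0.44, 0.39]
[-0.35, 0.47]
[-0.24, 0.54]
[-0.12, 0.58]
[-0.0, 0.59]
[0.12, 0.58]
[0.24, 0.54]
```

View pics/s8.png

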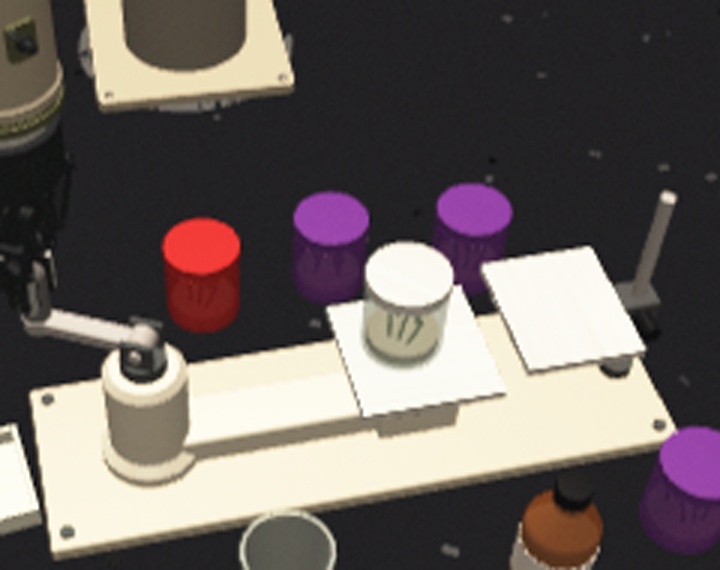

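The platform has risen, and the arm still looks level with the jar steady. Continuing.

```bash
python3 -m pendant '[{"slide":[-0.5,0.31,-0.05],"delta_rot":[0.05,0.2,0],"jaw":1},{"slide":[-0.44,0.39,-0.03],"delta_rot":[0,0,0],"jaw":1},{"slide":[-0.35,0.47,0],"delta_rot":[0,0,0],"jaw":1},{"slide":[-0.24,0.54,0],"delta_rot":[0,0,0],"jaw":1},{"slide":[-0.12,0.58,0],"delta_rot":[0,0,0],"jaw":1},{"slide":[0,0.59,0],"delta_rot":[0,0,0],"jaw":1}]'; python3 st.py; python3 circ.py 12 8
```

```text
clock: 11.15
tool_pos: [0.4935, -0.0974, 0.1945]
eef_rot: [0.865, 0.501, -0.003, 0.004]
ft_force: [-0.1, -5.2, -2.7]
gripper_width: 0.0213
11.15 [ 0.4935 -0.0974  0.1945] [-0.1 -5.2 -2.7]
jaw -29.8 [-0.002 -0.011 -1.   ]
along d -0.0375 side 0.0747 radius 0.0835 ang 177.6
ang 177.6 rad 0.0835 z 0.1945 [-0.1 -5.2 -2.7] 0.0213
[0.05, 0.58]
[0.2, 0.55]
[0.32, 0.5]
[0.41, 0.42]
[0.49, 0.33]
[0.55, 0.22]
[0.58, 0.1]
[0.59, -0.02]
```

```bash
python3 -m pendant '[{"slide":[0.05,0.58,-0.03],"delta_rot":[0.1,0,0],"jaw":1},{"slide":[0.2,0.55,0],"delta_rot":[0,0,0],"jaw":1},{"slide":[0.32,0.5,0],"delta_rot":[0,0,0],"jaw":1},{"slide":[0.41,0.42,0],"delta_rot":[0,0,0],"jaw":1},{"slide":[0.49,0.33,0],"delta_rot":[0,0,0],"jaw":1},{"slide":[0.55,0.22,0],"delta_rot":[0,0,0],"jaw":1}]'; python3 st.py 9; python3 circ.py 12 8
```

```text
clock: 11.9
tool_pos: [0.5546, -0.0203, 0.1933]
eef_rot: [0.866, 0.501, -0.006, 0.002]
ft_force: [-3.7, -6.1, -2.5]
gripper_width: 0.0211
11.9 [ 0.5546 -0.0203  0.1933] [-3.7 -6.1 -2.5]
jaw -29.9 [-0.008 -0.009 -1.   ]
along d 0.0596 side 0.0586 radius 0.0836 ang 105.5
ang 104.7 rad 0.0834 z 0.1934 [ 3.2 -1.1 -3.9] 0.0211
[0.57, 0.12]
[0.59, -0.03]
[0.57, -0.16]
[0.52, -0.27]
[0.46, -0.37]
[0.37, -0.46]
[0.26, -0.53]
[0.15, -0.57]
```

View pics/s9.png

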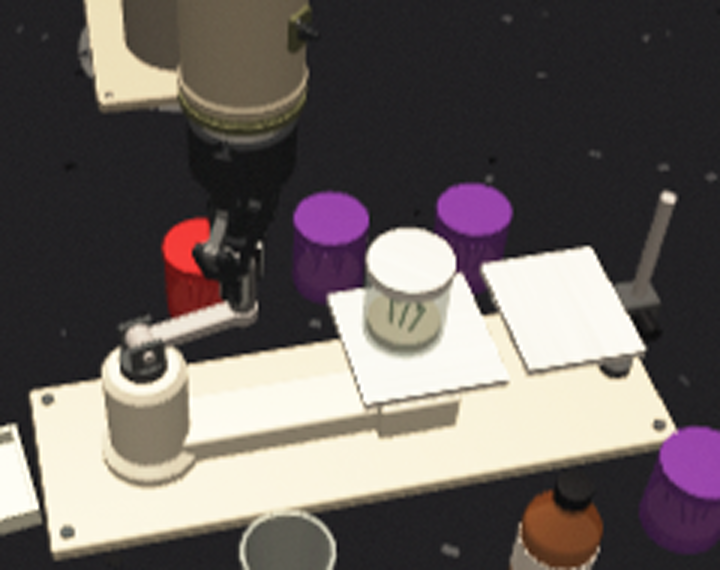

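View pics/t9.png

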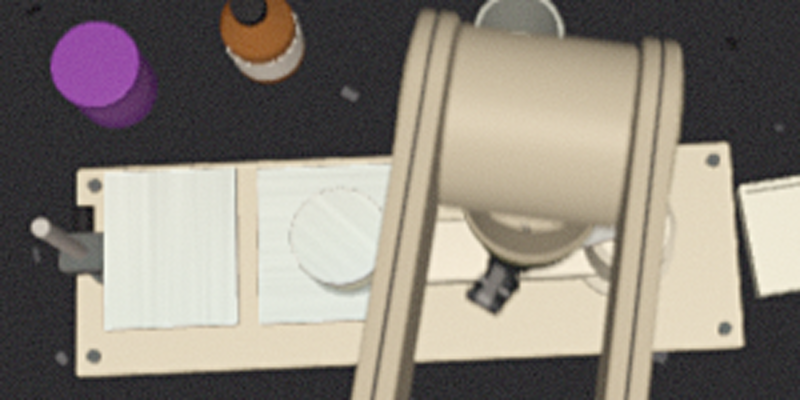

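The platform is about 35 mm up. Its front edge (370,403)-(507,382), extended, still passes below the shelf's front-left corner at (535,369). I'll measure both front edges sub-pixel against the known front plane.

```bash
cat > lev.py <<'E'
from h import *
import sys
A=np.array([.577,-.1008]);yaw=np.radians(3.34)
ex=np.array([np.cos(yaw),np.sin(yaw)]);ey=np.array([-np.sin(yaw),np.cos(yaw)])
W=lambda x,y,z:np.r_[A+x*ex+y*ey,z]
def edgez(s,y0,y1,z0,xl=.060,dbg=False):
    g=cv2.cvtColor(s["pixels"],cv2.COLOR_RGB2GRAY).astype(np.float32)
    zs=np.arange(z0-.022,z0+.022,.0005);out=[]
    for y in np.linspace(y0,y1,25):
        P=proj(s,np.array([W(xl,y,z) for z in zs])).astype(np.float32)
        v=cv2.remap(g,P[:,:1].copy(),P[:,1:].copy(),cv2.INTER_CUBIC)[:,0]
        d=np.gradient(cv2.GaussianBlur(v[:,None],(1,9),1.5)[:,0])
        # top edge: going upward in z brightness rises at side->top-face
        i=int(np.argmax(d)); out.append((zs[i],d[i]))
    o=np.array(out); return np.median(o[:,0]),o[:,0].std(),np.median(o[:,1])
for k in sys.argv[1:]:
    s=load("scene"+k)
    zp={"0":.07,"1":.07}.get(k)
    z0=zp or float(input())
    p=edgez(s,.172,.278,z0);q=edgez(s,.306,.394,.112);print(k,"plat",np.round(p,4),"shelf",np.round(q,4),"diff",round(q[0]-p[0],4))
E
python3 lev.py 0 1; echo .105|python3 lev.py 9
```

```text
0 plat [6.65000e-02 1.10000e-03 1.45291e+01] shelf [1.08000e-01 1.10000e-03 1.53388e+01] diff 0.0415
1 plat [6.65000e-02 1.10000e-03 1.43014e+01] shelf [1.0800e-01 1.1000e-03 1.5548e+01] diff 0.0415
9 plat [1.01500e-01 1.00000e-03 1.61237e+01] shelf [1.08000e-01 1.10000e-03 1.53175e+01] diff 0.0065
```

```bash
cat >> lev.py <<'E'
def back(s,y0,y1,z0):
    g=s["pixels"][:,:,2].astype(np.float32);zs=np.arange(z0-.02,z0+.02,.0005);o=[]
    for y in np.linspace(y0,y1,25):
        P=proj(s,np.array([W(-.06,y,z) for z in zs])).astype(np.float32)
        v=cv2.remap(g,P[:,:1].copy(),P[:,1:].copy(),cv2.INTER_CUBIC)[:,0]
        d=np.gradient(cv2.GaussianBlur(v[:,None],(1,9),1.5)[:,0]); o.append(zs[int(np.argmin(d))])
    return np.median(o),np.std(o)
for k,z in(("0",.07),("9",.105)):
    s=load("scene"+k); print("back",k,"plat L",back(s,.170,.185,z),"plat R",back(s,.268,.28,z),"shelf",back(s,.306,.394,.112))
E
echo .105|python3 lev.py 9
```

```text
9 plat [1.01500e-01 1.00000e-03 1.61237e+01] shelf [1.08000e-01 1.10000e-03 1.53175e+01] diff 0.0065
back 0 plat L (np.float64(0.06900000000000002), np.float64(0.0005528109984434106)) plat R (np.float64(0.07100000000000002), np.float64(0.010958394042924365)) shelf (np.float64(0.11100000000000002), np.float64(0.0005878775382679632))
back 9 plat L (np.float64(0.10400000000000001), np.float64(0.0004223742416388579)) plat R (np.float64(0.1), np.float64(0.013915401539301708)) shelf (np.float64(0.11100000000000002), np.float64(0.0005830951894845306))
```

```bash
cat > lev2.py <<'E'
from h import *
import sys
A=np.array([.577,-.1008])
def samp(s,xl,ys,z0,yaw,sgn,ch):
    ex=np.array([np.cos(yaw),np.sin(yaw)]);ey=np.array([-np.sin(yaw),np.cos(yaw)])
    g=s["pixels"][:,:,2].astype(np.float32);zs=np.arange(z0-.018,z0+.018,.0003);o=[]
    for y in ys:
        P=proj(s,np.array([np.r_[A+xl*ex+y*ey,z] for z in zs])).astype(np.float32)
        v=cv2.remap(g,P[:,:1].copy(),P[:,1:].copy(),cv2.INTER_CUBIC)[:,0]
        d=sgn*np.gradient(cv2.GaussianBlur(v[:,None],(1,15),2.5)[:,0]); o.append(zs[int(np.argmax(d))])
    return np.array(o)
yp=np.linspace(.172,.278,40);ysh=np.linspace(.308,.392,40);yb=np.r_[np.linspace(.170,.185,12)]
k=sys.argv[1];z=float(sys.argv[2]);s=load("scene"+k)
for yd in(2.4,2.9,3.34,3.8):
    yaw=np.radians(yd)
    def fit(xl,ys,z0,sg):
        o=samp(s,xl,ys,z0,yaw,sg,2);m=abs(o-np.median(o))<.004;c=np.polyfit(ys[m],o[m],1);return np.median(o[m]).round(4),c[0].round(3),(~m).sum()
    fp=fit(.06,yp,z-.0025,1);fs=fit(.06,ysh,.1085,1);bp=fit(-.06,yb,z-.001,-1);bs=fit(-.06,ysh,.111,-1)
    print(yd,"F",fp,fs,"B",bp,bs,"diffF",(fs[0]-fp[0]).round(4),"diffB",(bs[0]-bp[0]).round(4))
E
python3 lev2.py 0 .07; python3 lev2.py 9 .105
```

```text
2.4 F (np.float64(0.0717), np.float64(0.023), np.int64(0)) (np.float64(0.1158), np.float64(0.02), np.int64(0)) B (np.float64(0.0726), np.float64(-0.034), np.int64(0)) (np.float64(0.1173), np.float64(0.02), np.int64(0)) diffF 0.0441 diffB 0.0447
2.9 F (np.float64(0.0692), np.float64(0.009), np.int64(0)) (np.float64(0.1121), np.float64(0.008), np.int64(0)) B (np.float64(0.0707), np.float64(-0.072), np.int64(0)) (np.float64(0.1137), np.float64(0.008), np.int64(0)) diffF 0.0429 diffB 0.043
3.34 F (np.float64(0.0666), np.float64(-0.002), np.int64(0)) (np.float64(0.1083), np.float64(-0.005), np.int64(0)) B (np.float64(0.0692), np.float64(-0.071), np.int64(0)) (np.float64(0.111), np.float64(-0.002), np.int64(0)) diffF 0.0417 diffB 0.0418
3.8 F (np.float64(0.0642), np.float64(-0.012), np.int64(0)) (np.float64(0.1046), np.float64(-0.021), np.int64(0)) B (np.float64(0.0675), np.float64(-0.03), np.int64(0)) (np.float64(0.1078), np.float64(-0.01), np.int64(0)) diffF 0.0404 diffB 0.0403
2.4 F (np.float64(0.1067), np.float64(0.018), np.int64(1)) (np.float64(0.1158), np.float64(0.019), np.int64(0))
[... 176 characters left out ...]
), np.int64(2)) (np.float64(0.1119), np.float64(0.008), np.int64(0)) B (np.float64(0.1056), np.float64(-0.037), np.int64(0)) (np.float64(0.1138), np.float64(0.011), np.int64(0)) diffF 0.0079 diffB 0.0082
3.34 F (np.float64(0.1016), np.float64(-0.002), np.int64(1)) (np.float64(0.1083), np.float64(-0.006), np.int64(0)) B (np.float64(0.1041), np.float64(-0.022), np.int64(0)) (np.float64(0.111), np.float64(-0.001), np.int64(0)) diffF 0.0067 diffB 0.0069
3.8 F (np.float64(0.0992), np.float64(-0.012), np.int64(0)) (np.float64(0.1046), np.float64(-0.02), np.int64(0)) B (np.float64(0.1025), np.float64(-0.045), np.int64(0)) (np.float64(0.108), np.float64(-0.01), np.int64(0)) diffF 0.0054 diffB 0.0055
```

The edges are parallel at a yaw of about 3.25°, giving about 42 mm total and about 7 mm (63°) remaining. Cranking 4 rows further, then measuring again.

```bash
python3 -m pendant '[{"slide":[0.57,0.12,-0.03],"delta_rot":[0.1,-0.1,0],"jaw":1},{"slide":[0.59,-0.03,0],"delta_rot":[0,0,0],"jaw":1},{"slide":[0.57,-0.16,0],"delta_rot":[0,0,0],"jaw":1},{"slide":[0.52,-0.27,0],"delta_rot":[0,0,0],"jaw":1},{"slide":[0,0,0],"delta_rot":[0,0,0],"jaw":1}]'; python3 st.py 10; python3 circ.py 6 3; sed -i 's/2.4,2.9,3.34,3.8/3.1,3.2,3.3/' lev2.py; python3 lev2.py 10 .1105;python3 lev2.py 0 .07
```

```text
clock: 12.62
tool_pos: [0.6226, -0.0299, 0.1931]
eef_rot: [0.865, 0.502, -0.0, -0.001]
ft_force: [2.5, -1.5, -1.8]
gripper_width: 0.0213
12.625 [ 0.6226 -0.0299  0.1931] [ 2.5 -1.5 -1.8]
jaw -29.8 [-0.002  0.002 -1.   ]
along d 0.0841 side -0.0055 radius 0.0843 ang 57.2
ang 57.5 rad 0.0843 z 0.1932 [ 3.6 -1.5 -2.7] 0.0209
[0.24, -0.16]
[0.22, -0.2]
[0.2, -0.22]
3.1 F (np.float64(0.108), np.float64(0.002), np.int64(0)) (np.float64(0.1101), np.float64(0.004), np.int64(0)) B (np.float64(0.1099), np.float64(0.063), np.int64(0)) (np.float64(0.1125), np.float64(0.004), np.int64(0)) diffF 0.0021 diffB 0.0026
3.2 F (np.float64(0.1072), np.float64(0.001), np.int64(0)) (np.float64(0.1092), np.float64(-0.002), np.int64(0)) B (np.float64(0.1096), np.float64(0.075), np.int64(0)) (np.float64(0.1119), np.float64(0.004), np.int64(0)) diffF 0.002 diffB 0.0023
3.3 F (np.float64(0.1068), np.float64(-0.003), np.int64(0)) (np.float64(0.1086), np.float64(-0.006), np.int64(0)) B (np.float64(0.1093), np.float64(0.045), np.int64(0)) (np.float64(0.1113), np.float64(-0.0), np.int64(0)) diffF 0.0018 diffB 0.002
3.1 F (np.float64(0.068), np.float64(0.004), np.int64(0)) (np.float64(0.1101), np.float64(0.004), np.int64(0)) B (np.float64(0.0699), np.float64(-0.074), np.int64(0)) (np.float64(0.1125), np.float64(0.005), np.int64(0)) diffF 0.0421 diffB 0.0426
3.2 F (np.float64(0.0674), np.float64(0.001), np.int64(0)) (np.float64(0.1092), np.float64(-0.002), np.int64(0)) B (np.float64(0.0698), np.float64(-0.047), np.int64(0)) (np.float64(0.1119), np.float64(0.004), np.int64(0)) diffF 0.0418 diffB 0.0421
3.3 F (np.float64(0.0669), np.float64(-0.0), np.int64(0)) (np.float64(0.1086), np.float64(-0.005), np.int64(0)) B (np.float64(0.0693), np.float64(-0.067), np.int64(0)) (np.float64(0.1111), np.float64(-0.0), np.int64(0)) diffF 0.0417 diffB 0.0418
```

View pics/s10.png

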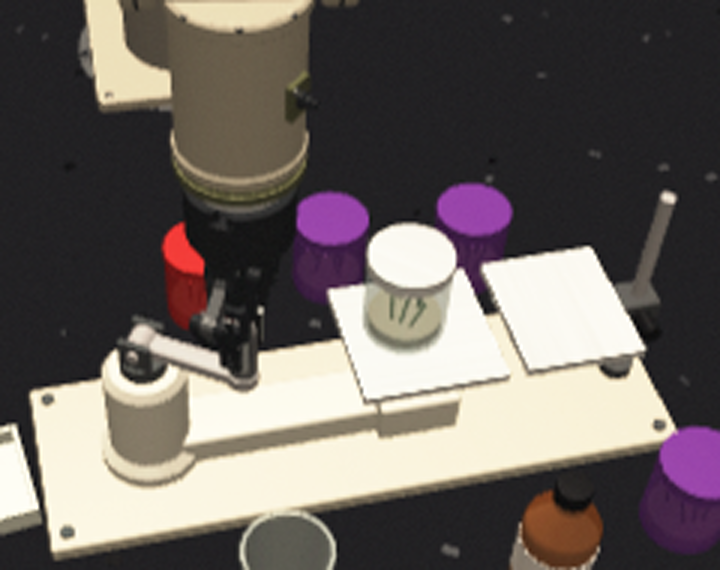

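Exactly one turn (40 mm) so far, and the measured remainder is about 2 mm, or 18°.

```bash
python3 -m pendant '[{"slide":[0.24,-0.16,-0.03],"delta_rot":[0,0,0],"jaw":1},{"slide":[0.22,-0.2,0],"delta_rot":[0,0,0],"jaw":1},{"slide":[0.2,-0.22,0],"delta_rot":[0,0,0],"jaw":1},{"slide":[0,0,0],"delta_rot":[0,0,0],"jaw":1}]'; python3 st.py 11; python3 circ.py 4 2;  python3 lev2.py 11 .112
```

```text
clock: 13.22
tool_pos: [0.6417, -0.046, 0.193]
eef_rot: [0.865, 0.502, -0.0, -0.003]
ft_force: [0.4, -0.9, -0.9]
gripper_width: 0.0209
13.225 [ 0.6417 -0.046   0.193 ] [ 0.4 -0.9 -0.9]
jaw -29.7 [-0.003  0.004 -1.   ]
along d 0.0793 side -0.0301 radius 0.0848 ang 40.2
ang 40.3 rad 0.0848 z 0.1931 [ 1.7 -0.9 -1.5] 0.0213
[0.11, -0.16]
[0.11, -0.16]
3.1 F (np.float64(0.1101), np.float64(0.003), np.int64(0)) (np.float64(0.11), np.float64(-0.001), np.int64(0)) B (np.float64(0.112), np.float64(-0.019), np.int64(0)) (np.float64(0.1125), np.float64(0.004), np.int64(0)) diffF -0.0001 diffB 0.0005
3.2 F (np.float64(0.1095), np.float64(0.002), np.int64(0)) (np.float64(0.1094), np.float64(-0.002), np.int64(0)) B (np.float64(0.1116), np.float64(-0.035), np.int64(0)) (np.float64(0.1119), np.float64(0.004), np.int64(0)) diffF -0.0001 diffB 0.0003
3.3 F (np.float64(0.109), np.float64(-0.0), np.int64(0)) (np.float64(0.1086), np.float64(-0.006), np.int64(0)) B (np.float64(0.1113), np.float64(-0.049), np.int64(0)) (np.float64(0.1111), np.float64(-0.0), np.int64(0)) diffF -0.0004 diffB -0.0002
```

Level to within about 0.5 mm. Releasing and lifting clear.

```bash
python3 -m pendant '[{"slide":[0,0,0],"delta_rot":[0,0,0],"jaw":0.3},{"slide":[0,0,0],"delta_rot":[0,0,0],"jaw":0.3},{"slide":[0,0,0],"delta_rot":[0,0,0],"jaw":0.3}]'; python3 -m pendant '[{"slide":[0,0,0.7],"delta_rot":[0,0,0],"jaw":0.3},{"slide":[0,0,1],"delta_rot":[0,0,0],"jaw":0.3},{"slide":[0,0,1],"delta_rot":[0,0,0],"jaw":0.3},{"slide":[-0.6,-1,0.2],"delta_rot":[0,0,0],"jaw":0.3},{"slide":[-0.7,-1,0],"delta_rot":[0,0,0],"jaw":0.3},{"slide":[-0.7,-1,0],"delta_rot":[0,0,0],"jaw":0.3},{"slide":[-0.7,-1,0],"delta_rot":[0,0,0],"jaw":0.3},{"slide":[-0.7,-1,0],"delta_rot":[0,0,0],"jaw":0.3},{"slide":[-0.7,-1,0],"delta_rot":[0,0,0],"jaw":0.3},{"slide":[0,0,0],"delta_rot":[0,0,0],"jaw":0.3}]'; python3 st.py 12; python3 lev2.py 12 .112
python3 - <<'E'
from h import *
a=load("top12")["pixels"][180:300,300:420,::-1];b=load("scene12")["pixels"][190:310,230:350,::-1]
cv2.imwrite("pics/z12.png",np.hstack([cv2.resize(x,(400,400),interpolation=cv2.INTER_CUBIC) for x in(a,b)]))
t=load("top12");s=load("scene12");A=np.array([.577,-.1008])
for th in(39,41):
  d=np.array([np.cos(np.radians(th)),np.sin(np.radians(th))]);P=np.r_[A+.085*d,.199];E=np.r_[A+.085*d,.15]
  p=proj(t,[P,E]);q=proj(s,[P,E])
  print(th,((p+.35-[300,180])/.3).round(1).tolist(),((q+.35-[230,190])/.3+[400,0]).round(1).tolist())
cv2.imwrite("pics/full12.png",s["pixels"][:,:,::-1]);cv2.imwrite("pics/ftop12.png",t["pixels"][:,:,::-1])
E
```

```text
clock: 13.7
tool_pos: [0.6416, -0.0463, 0.1934]
eef_rot: [0.865, 0.502, -0.0, -0.002]
ft_force: [0.4, 0.3, -0.6]
gripper_width: 0.0598
clock: 14.95
tool_pos: [0.5167, -0.2313, 0.3021]
eef_rot: [0.864, 0.503, 0.005, 0.005]
ft_force: [0.9, -0.2, -0.3]
gripper_width: 0.0599
14.95 [ 0.5167 -0.2313  0.3021] [ 0.9 -0.2 -0.3]
jaw -29.6 [ 0.015 -0.004 -1.   ]
along d -0.1434 side -0.0106 radius 0.1438 ang -114.8
3.1 F (np.float64(0.1101), np.float64(0.003), np.int64(0)) (np.float64(0.1103), np.float64(0.004), np.int64(0)) B (np.float64(0.112), np.float64(-0.007), np.int64(0)) (np.float64(0.1125), np.float64(0.004), np.int64(0)) diffF 0.0002 diffB 0.0005
3.2 F (np.float64(0.1095), np.float64(0.003), np.int64(0)) (np.float64(0.1092), np.float64(-0.001), np.int64(0)) B (np.float64(0.1117), np.float64(-0.036), np.int64(0)) (np.float64(0.1119), np.float64(0.002), np.int64(0)) diffF -0.0003 diffB 0.0002
3.3 F (np.float64(0.109), np.float64(0.0), np.int64(0)) (np.float64(0.1086), np.float64(-0.006), np.int64(0)) B (np.float64(0.1113), np.float64(-0.028), np.int64(0)) (np.float64(0.1113), np.float64(0.001), np.int64(0)) diffF -0.0004 diffB 0.0
39 [[176.3, 112.0], [172.3, 131.2]] [[648.1, 195.6], [649.3, 243.1]]
41 [[172.3, 115.2], [168.5, 134.3]] [[651.1, 193.0], [652.2, 240.5]]
```

View pics/z12.png

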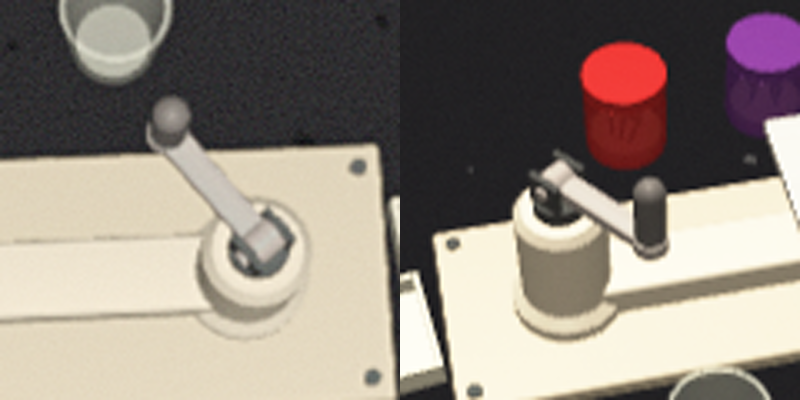

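View pics/full12.png

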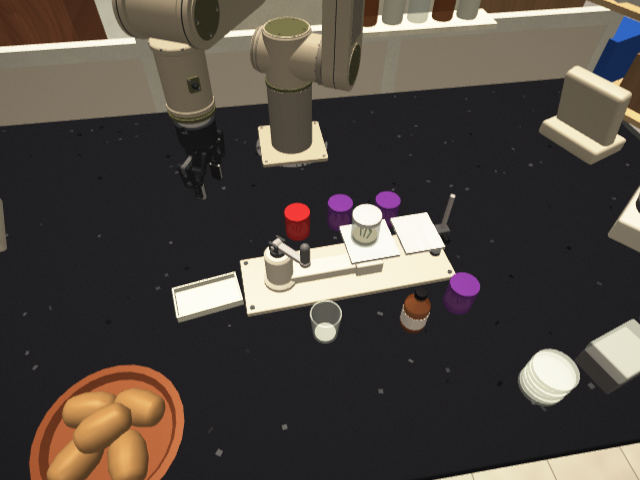

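View pics/ftop12.png

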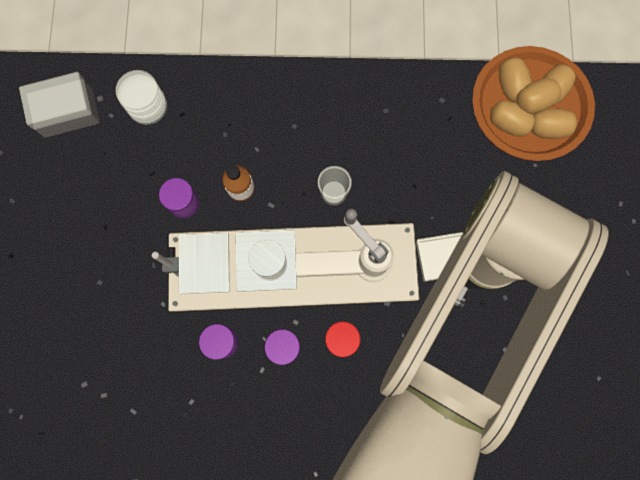

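Views: the grip is upright at base (650,243), tip (650,180), close to the 40° prediction, and the bystanders are unmoved. The TCP rose about 2.5 mm while gripping, so a gentle press on the grip's end will make sure the arm is home.

```bash
python3 -m pendant '[{"slide":[0.59,0.88,0],"delta_rot":[0,0.1,0],"jaw":1},{"slide":[0.59,0.88,0],"delta_rot":[0,0.07,0],"jaw":1},{"slide":[0.59,0.88,0],"delta_rot":[0,0,0],"jaw":1},{"slide":[0.59,0.88,0],"delta_rot":[0,0,0],"jaw":1},{"slide":[0.59,0.88,-0.2],"delta_rot":[0,0,0],"jaw":1},{"slide":[0.59,0.88,-0.3],"delta_rot":[0,0,0],"jaw":1},{"slide":[0.59,0.88,-0.5],"delta_rot":[0,0,0],"jaw":1},{"slide":[0,0,0],"delta_rot":[0,0,0],"jaw":1}]'; python3 st.py
```

```text
clock: 16.05
tool_pos: [0.649, -0.0283, 0.2759]
eef_rot: [0.861, 0.508, 0.002, 0.002]
ft_force: [0.1, -0.3, 0.1]
gripper_width: 0.0002
16.05 [ 0.649  -0.0283  0.2759] [ 0.1 -0.3  0.1]
jaw -28.9 [ 0.005 -0.002 -1.   ]
along d 0.0983 side -0.0279 radius 0.1022 ang 45.2
```

```bash
python3 -m pendant '[{"slide":[-0.28,-0.64,0],"delta_rot":[0,0.05,0],"jaw":1},{"slide":[0,0,-0.4],"delta_rot":[0,0,0],"jaw":1},{"slide":[0,0,0],"delta_rot":[0,0,0],"jaw":1}]'; python3 st.py
```

```text
clock: 16.42
tool_pos: [0.64, -0.0491, 0.2646]
eef_rot: [0.861, 0.508, 0.0, 0.002]
ft_force: [-0.3, 0.0, 0.0]
gripper_width: 0.0
16.425 [ 0.64   -0.0491  0.2646] [-0.3  0.   0. ]
jaw -28.9 [ 0.002 -0.003 -1.   ]
along d 0.0757 side -0.03 radius 0.0815 ang 39.4
```

```bash
python3 -m pendant '[{"slide":[0,0.04,-0.7],"delta_rot":[0,0,0],"jaw":1},{"slide":[0,0,-0.3],"delta_rot":[0,0,0],"jaw":1},{"slide":[0,0,0],"delta_rot":[0,0,0],"jaw":1}]'; for i in 1 2; do python3 -m pendant '[{"slide":[0,0,-0.1],"delta_rot":[0,0,0],"jaw":1}]'; done
```

```text
clock: 16.8
tool_pos: [0.6394, -0.0487, 0.2322]
eef_rot: [0.862, 0.508, -0.0, 0.001]
ft_force: [-0.3, 0.3, -0.0]
gripper_width: -0.0001
clock: 16.92
tool_pos: [0.6395, -0.0486, 0.2293]
eef_rot: [0.862, 0.508, 0.0, 0.002]
ft_force: [-0.0, -0.3, 0.3]
gripper_width: -0.0
clock: 17.05
tool_pos: [0.6402, -0.0485, 0.2277]
eef_rot: [0.861, 0.508, 0.001, 0.002]
ft_force: [-2.8, 1.5, 11.1]
gripper_width: 0.0001
```

Contact came only at 0.228–0.229 with a firm 11 N, so the arm was already home on its stop. Retreating and doing a final check.

```bash
python3 -m pendant '[{"slide":[0,0,0.7],"delta_rot":[0,0,0],"jaw":1},{"slide":[0,0,1],"delta_rot":[0,0,0],"jaw":1},{"slide":[-0.7,-1,0.6],"delta_rot":[0,0,0],"jaw":1},{"slide":[-0.7,-1,0],"delta_rot":[0,0,0],"jaw":1},{"slide":[-0.7,-1,0],"delta_rot":[0,0,0],"jaw":1},{"slide":[-0.7,-1,0],"delta_rot":[0,0,0],"jaw":1},{"slide":[-0.7,-1,0],"delta_rot":[0,0,0],"jaw":1},{"slide":[0,0,0],"delta_rot":[0,0,0],"jaw":1}]'; python3 st.py 13; python3 lev2.py 13 .112
```

```text
clock: 18.05
tool_pos: [0.5346, -0.2025, 0.3126]
eef_rot: [0.861, 0.509, 0.006, 0.008]
ft_force: [-0.1, 0.9, 0.6]
gripper_width: 0.0
18.05 [ 0.5346 -0.2025  0.3126] [-0.1  0.9  0.6]
jaw -28.8 [ 0.018 -0.009 -1.   ]
along d -0.1095 side -0.0123 radius 0.1102 ang -112.6
3.1 F (np.float64(0.1101), np.float64(0.003), np.int64(0)) (np.float64(0.1101), np.float64(-0.002), np.int64(0)) B (np.float64(0.1119), np.float64(-0.036), np.int64(0)) (np.float64(0.1125), np.float64(0.005), np.int64(0)) diffF 0.0 diffB 0.0006
3.2 F (np.float64(0.1095), np.float64(0.002), np.int64(0)) (np.float64(0.1092), np.float64(-0.002), np.int64(0)) B (np.float64(0.1116), np.float64(-0.043), np.int64(0)) (np.float64(0.1119), np.float64(0.003), np.int64(0)) diffF -0.0003 diffB 0.0003
3.3 F (np.float64(0.109), np.float64(-0.001), np.int64(0)) (np.float64(0.1086), np.float64(-0.006), np.int64(0)) B (np.float64(0.1113), np.float64(-0.048), np.int64(0)) (np.float64(0.111), np.float64(-0.001), np.int64(0)) diffF -0.0004 diffB -0.0003
```

View pics/s13.png

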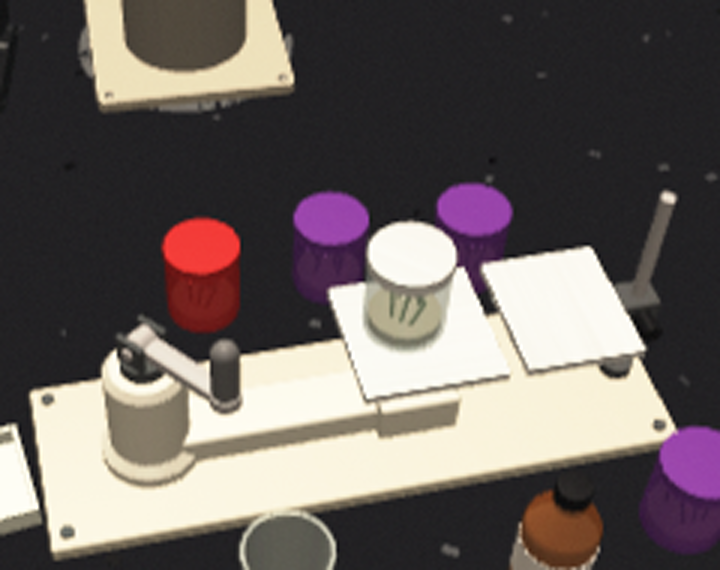

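The crop shows the grip upright at (225,375), the jar standing at (410,285), and the platform and shelf front edges in line. Handing in.

```bash
python3 -c "
from cell import env
print(env.finish_job())"
```

```text
the job is handed in; nothing more can be done
None
```

The crank handle is fully unfolded, the platform is level with the receiving shelf, and the job was handed in at about 18 s of the 64 s allowed.

- **Unfolding:** A fingertip push swung the handle over but jammed about 0.1 rad short of the stop. I saw this in the pictures and pressed it home from above before doing any cranking.
- **Cranking:** I gripped the handle and turned it clockwise about 378°, roughly 42 mm of lift. I then released it and pressed lightly on the grip's end again: contact came at the height expected for a level arm, so it was already on its stop.
- **Level:** My last measurement has the platform and shelf tops within about 0.5 mm. My first rough estimate from hand-picked corners gave a 45 mm rise. The edge fits gave 42 mm and agreed with the measured travel, so I used those.
- **Other objects:** In the last pictures the jar stands on the platform, the beaker, bottle and tray show no visible movement, and the robot is clear of everything.
- **Forces:** The highest wrist force I read was about 31 N, during the first press with the fingertips.

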